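Hold the spring jaw of a ring clamp open at the set width

ROBOT

A 7-joint arm with a two-finger parallel gripper is mounted at the origin on the work surface. World frame = base frame: x ahead of the robot, y to its left, z up, the work surface at z = 0. Lengths are in m, angles in rad, forces in N, time in s.
With the tool pointing down it reaches from about 0.425 to 0.975 m from the base axis. Payload 16.7 kg.
Tool frame: the origin (TCP) lies between the finger pads; the fingertips stand 22 mm ahead of it and the grasp point (between the pads) lies 3 mm ahead of it; z points along the fingers, y is the direction in which the jaws open and shut (so a half turn about z gives the same grasp; the last joint's range is limited). The gripper opens to 85 mm and grips with 20 to 120 N. Pads are 22 mm wide; open, the fingers measure 114 mm over their backs; the gripper's body (76 mm by 85 mm) begins 54 mm behind the grasp point. The pads swing forward as they close: fully open they stand 13 mm farther back than shut.
Start: joints at [-1.413, 0.426, 0.074, 1.606, -0.034, 1.111, -0.067], TCP at [0.205, 0.643, 0.253] pointing down, gripper open.
Joint ranges: [-2.85, 2.85], [-0.5, 2.14], [-1.23, 1.37], [0.21, 2.46], [-1.02, 4.16], [0.16, 2.05], [-2.73, 2.73]. Speed limits (rad/s): [1.89, 1.89, 2.39, 2.39, 3.01, 3.01, 3.01].

INTERFACE

Orientations are given as a unit quaternion [x, y, z, w].
In Python, from workcell import manip, kin, camera, workorder, sensors gives the robot as it stands. Calls block until the motion is done:
- manip.reach(position, orientation): joint-space move of the TCP to a pose.
- manip.move_linear(position, attitude=None, vel=0.15): straight line of the TCP; attitude=None keeps the orientation; vel is the mean speed in m/s.
- manip.set_joints(angles): joint-space move.
- manip.gripper_open() and manip.gripper_close(squeeze=None): open the fingers fully, or close them until they stop; squeeze is the grip in N (None keeps the last).
- manip.dwell(seconds).
- kin.solve_ik(position, orientation): joint angles nearest the present ones, or None.
- camera(name): name is "side" or "top"; returns a dict with "color" (480x640x3 uint8, blue, green, red), "z_map" (480x640 float32, m along the optical axis (not along the pixel's ray), 0 where there is no reading), "camera_matrix" (3x3 intrinsics, pixels), "dist_coeffs" ([k1, k2, p1, p2, k3] as OpenCV has them; the pictures are not rectified), "extrinsics" (4x4, takes a point from camera to world coordinates). Camera axes: x right, y down, z forward; pixel columns grow to the right and rows downward; lengths in m; the calibration is good to about 2 mm. A picture is of the moment at which its call begins.
A pose or a line that the arm cannot do raises manip.MotionError and nothing moves.
- workorder.finish_job(): hands the job in, once; it reports no verdict.
Readings, each from a call of its own:
- sensors.get_clock(): time.
- sensors.get_joint_positions(): joint angles.
- sensors.get_joint_velocities(): joint speeds.
- sensors.get_tau(): joint torques, N m.
- sensors.get_position(): TCP position.
- sensors.get_tool_rot(): TCP orientation.
- sensors.get_ft_force(): force on the tool from outside, world axes, zero at the start.
- sensors.get_torque(): the same for the moment, N m.
- sensors.get_opening(): finger opening in m.
Only numpy, scipy, OpenCV 4.12 (cv2) and the standard library are available. Lean on these libraries where they do the work, as an engineer would, in place of code of your own. Each camera call takes 0.05 s, during which the arm holds its last target.

TASK

The goldsmith has set the dark saddle on the scale of the ring clamp to the width wanted. Slide the round-knobbed work rest along its track until its pointer points at the saddle and leave it there; then pull the spring jaw open by its upright rectangular handle until its pointer points at the saddle too, and finish with the robot still holding the jaw there against its spring, so that a ring can be put in. Leave the other things on the bench where they are.

Things in the scene. Friction and masses are not known exactly. Their poses are not given: they have to be found in the camera images.
- jig: ring clamp fixed to the bench: pale wooden bed 170 (x) by 310 (y) by 20 mm high; origin on the bench surface, bed from y -180 to +130 mm. Both slides travel along its y and the jaw opens to +y. Work rest's track at x -42 mm, spring jaw's at x +42 mm, scale plate between. A fixed steel jaw 64 mm high and a spring barrel stand on the jaw's track at y -115 to -191 mm.
- saddle: the mark: a dark steel clip 36 (x) by 12 (y) by 10 mm high with a small round stud on top, fixed on the scale plate; origin at the centre of its underside, 24 mm above the bench. Its axes are parallel to the clamp's. Its place along the scale varies; a pointer points at it when the pointer's tip is within the clip's 12 mm width along y.
- rest_knob (a point): the middle of the work rest's upright round wooden knob, 22 mm diameter, 36 mm high; this point is 61 mm above the bench, the knob's top is 79 mm above it, its lower end 43 mm. It stands on a slide plate 26 by 50 mm whose top is 37 mm above the bench.
- rest_pointer (a point): tip of the work rest's small steel pointer: the same position along the track as the knob's centre, 21 mm nearer the scale than it, 35 mm above the bench
- rest (a joint): travel of the work rest along the clamp's +y, 0 to 0.175 m; it stays where it is left (friction about 1.5 N)
- jaw_handle (a point): middle of the spring jaw's upright wooden handle, a bar 26 (x) by 18 (y) by 50 mm high; this point is 64 mm above the bench, the handle's top is 86 mm above it. It stands on a slide plate whose top is 37 mm above the bench; the jaw plate, 61 mm high over the bench, stands 75 to 87 mm from the handle's centre towards -y. Nothing stands on the +y side.
- jaw_pointer (a point): tip of the spring jaw's small steel pointer: the same position along the track as the handle's centre, 21 mm nearer the scale than it, 35 mm above the bench
- jaw (a joint): opening of the spring jaw along the clamp's +y, 0 (shut) to 0.115 m; a spring always pulls it shut, with 6 N at 0 rising by 0.6 N per 10 mm. Let go, it shuts.
- ring_blank: brass ring blank, 26 mm diameter, 8 mm high, lying beyond the clamp's +y end, loose, to be left alone
- dish: small white dish, 90 mm diameter, 30 mm high, loose, to be left alone
- dapping: steel dapping block, 50 mm cube, loose, to be left alone
- tin: low round tin, 48 mm diameter, 40 mm high, loose, to be left alone
- hammer: hammer lying on the bench, loose, to be left alone
- driver: screwdriver lying on the bench, loose, to be left alone
- jar: glass jar with a steel lid, 60 mm diameter, 80 mm high, loose, to be left alone
- brush: brush lying on the bench, loose, to be left alone

How it is judged:
On the way, in this order (a step that is already met when the one before it is completed fails the run):
1. the work rest's pointer points at the saddle and the rest stands still, the jaw still shut (y of rest_pointer in the frame of saddle between -0.006 and 0.006 m and velocity of joint rest between -0.01 and 0.01 m/s and value of joint jaw below 0.01 m), for 0.3 s.
2. the spring jaw's pointer points at the saddle, held by the robot (y of jaw_pointer in the frame of saddle between -0.006 and 0.006 m and velocity of joint jaw between -0.015 and 0.015 m/s and contact force between the fingers and jaw above 3 N), for 0.5 s.
At the end, for the whole second after the job is handed in: Both pointers stand within 6 mm of the saddle's centre along the clamp's y (within its 12 mm width), both slides at rest, the fingers holding the spring jaw with more than 3 N and no longer touching the work rest (all of step 2 and y of rest_pointer in the frame of saddle between -0.006 and 0.006 m and velocity of joint rest between -0.01 and 0.01 m/s and contact force between the fingers and rest below 0.2 N); the arm keeps its last pose, push and grip.
It fails at once if one of the other things on the bench is moved more than 30 mm (distance of any of ring_blank, dish, dapping, tin, hammer, driver, jar, brush from where it was at the start of the episode above 0.03 m).
It also fails if it takes over 48 s, if anything falls off the work surface, if the arm or the gripper's body presses on something with over 40 N, if the wrist force passes 120 N, or if a joint passes its speed limit or range.

## Working session

There is one attempt and no reset: what is moved stays moved. The work goes in short steps, each a Python script; the robot and the scene stay as the last script left them, time stands still between calls to the robot, and variables do not carry over. Pictures are saved under pics/ and viewed, and the job is handed in when it is done.

```bash
ls; mkdir -p pics
python3 - <<'E'
from workcell import camera,sensors
import cv2,numpy as np
for n in("top","side"):
    c=camera(n); cv2.imwrite(f"pics/{n}0.png",c["color"]); np.savez(f"{n}0.npz",**c)
    print(n,c["camera_matrix"].tolist(),c["dist_coeffs"],np.round(c["extrinsics"],3).tolist())
print(sensors.get_clock(),sensors.get_position(),sensors.get_tool_rot())
E
```

```text
pics
top [[456.273860319439, 0.0, 319.4655584919256], [0.0, 456.273860319439, 247.01017710547853], [0.0, 0.0, 1.0]] [-0.11366077  0.          0.          0.          0.        ] [[0.019, -0.991, 0.132, 0.435], [-1.0, -0.018, 0.013, -0.049], [-0.011, -0.132, -0.991, 1.101], [0.0, 0.0, 0.0, 1.0]]
side [[557.8826200180916, 0.0, 317.7325247269676], [0.0, 557.8826200180916, 238.93627514261712], [0.0, 0.0, 1.0]] [-0.16036589  0.          0.          0.          0.        ] [[0.903, -0.332, 0.273, 0.186], [-0.43, -0.666, 0.61, -0.877], [-0.021, -0.668, -0.744, 1.118], [0.0, 0.0, 0.0, 1.0]]
0.1 [0.20441917 0.64294312 0.25267766] [ 1.53294383e-01  9.88180400e-01 -5.72072003e-04 -4.71797471e-05]
```

View pics/top0.png

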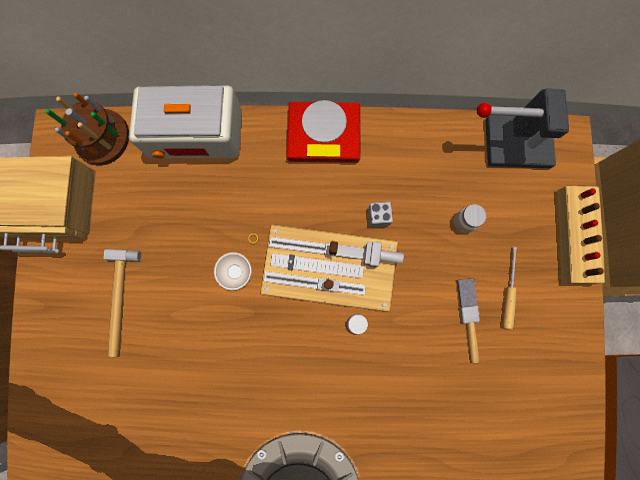

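View pics/side0.png

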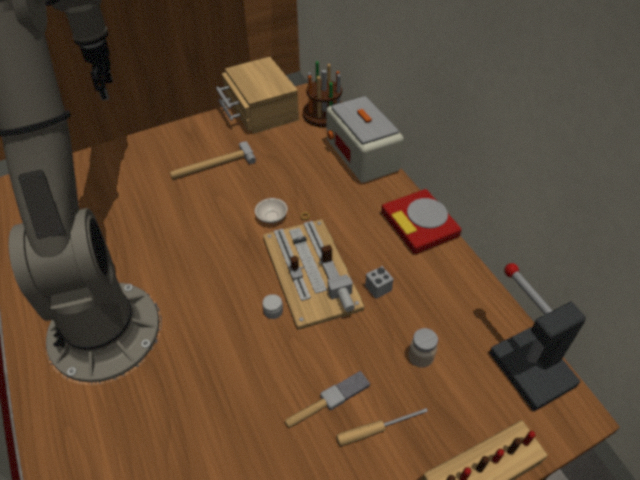

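Run:
```python
import cv2
a=cv2.imread("pics/top0.png")[215:345,240:420]; cv2.imwrite("pics/topz.png",cv2.resize(a,None,fx=4.4,fy=4.4,interpolation=cv2.INTER_CUBIC))
a=cv2.imread("pics/side0.png")[190:340,240:400]; cv2.imwrite("pics/sidez.png",cv2.resize(a,None,fx=4,fy=4,interpolation=cv2.INTER_CUBIC))
```

```text
(no output)
```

View pics/topz.png

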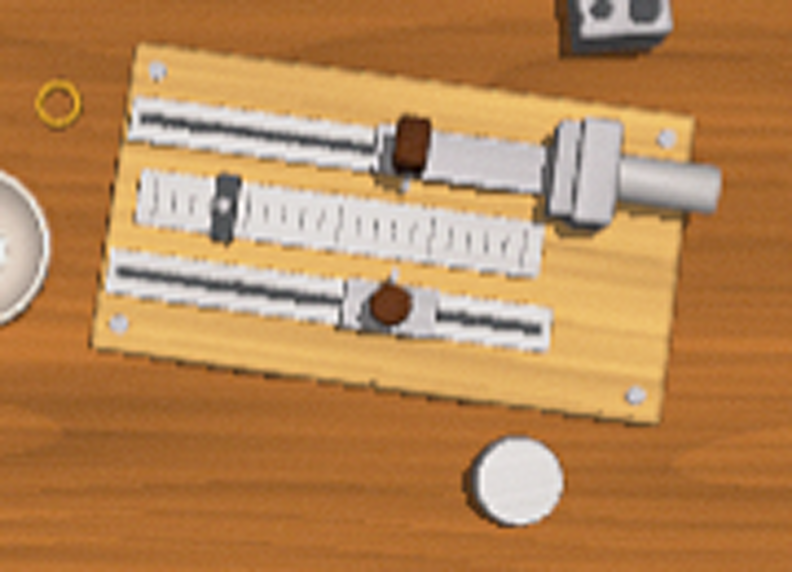

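View pics/sidez.png

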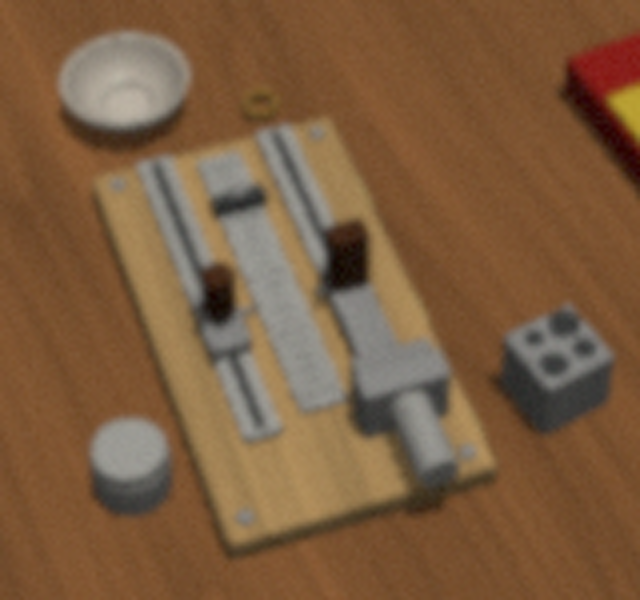

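```bash
cat > h.py <<'E'
import cv2,numpy as np
def ray(c,px,z):
    p=cv2.undistortPoints(np.array(px,float).reshape(-1,1,2),c["camera_matrix"],c["dist_coeffs"])[:,0]
    T=c["extrinsics"]; d=np.c_[p,np.ones(len(p))]@T[:3,:3].T
    return T[:3,3]+d*((z-T[2,3])/d[:,2])[:,None]
def comps(m,amin=15):
    n,_,s,ce=cv2.connectedComponentsWithStats(m.astype(np.uint8))
    return [(ce[i],s[i]) for i in range(1,n) if s[i][4]>=amin]
E
python3 - <<'E'
from h import *
t=np.load("top0.npz"); s=np.load("side0.npz")
def un(p,o,f): return (np.array(p,float)+.5)/f-.5+np.array(o)
tz=lambda p:un(p,(240,215),4.4); sz=lambda p:un(p,(240,190),4)
for nm,c,f,P in(("top",t,tz,[(137,44),(693,118),(658,424),(93,348)]),("side",s,sz,[(330,120),(495,472),(232,553),(95,180)])):
    w=ray(c,f(P),0.02)[:,:2]   # order: (+y,+x),(−y,+x),(−y,−x),(+y,−x)
    ey=(w[0]-w[1]+w[3]-w[2]); ey/=np.linalg.norm(ey)
    print(nm,np.round(w,4).tolist(),"len",np.linalg.norm(w[0]-w[1]),np.linalg.norm(w[3]-w[2]),np.linalg.norm(w[0]-w[3]),"yaw",np.degrees(np.arctan2(-ey[0],ey[1])))
    ex=np.array([ey[1],-ey[0]]); o=w.mean(0)+ey*0.025
    print(" origin",o,"ex",ex)
    pts={"top":[("saddle",(225,208),.034),("knobtop",(390,302),.079),("rptr",(394,275),.035),("handtop",(416,132),.086),("jptr",(403,187),.035),("ring",(59,104),.004)],
     "side":[("saddle",(238,199),.034),("knobtop",(218,272),.079),("handtop",(348,230),.086),("rptr",(251,310),.035)]}[nm]
    for n,p,z in pts:
        q=ray(c,f([p]),z)[0]; d=q[:2]-o; print("  ",n,np.round(q,4),"jig",np.round([d@ex,d@ey],4))
# masks
for nm,c in(("top",t),("side",s)):
    im=c["color"].astype(int);b,g,r=im[...,0],im[...,1],im[...,2]
    m=np.zeros(r.shape,bool); m[200:330,240:400]=True
    for ce,st in comps(m&(r<110)&(r-b>25)): print(nm,"brown",ce,st)
    for ce,st in comps(m&(abs(r-b)<25)&(r<90),10): print(nm,"dark",ce,st)
E
```

```text
top [[0.6314, 0.0833], [0.5957, -0.2212], [0.43, -0.2022], [0.465, 0.1016]] len 0.30654746005345757 0.30586114899925104 0.16744949646556087 yaw -6.621800569526723
 origin [ 0.53340052 -0.03478642] ex [ 0.99332896 -0.11531511]
   saddle [0.5406 0.0314 0.034 ] jig [-0.0005  0.0666]
   knobtop [ 0.4897 -0.0573  0.079 ] jig [-0.0409 -0.0274]
   rptr [ 0.5064 -0.0595  0.035 ] jig [-0.024  -0.0276]
   handtop [ 0.5762 -0.069   0.086 ] jig [ 0.0464 -0.0291]
   jptr [ 0.5535 -0.0635  0.035 ] jig [ 0.0233 -0.0262]
   ring [0.5998 0.1276 0.004 ] jig [0.0472 0.1689]
side [[0.6293, 0.0814], [0.5911, -0.2245], [0.427, -0.2071], [0.4647, 0.1018]] len 0.30826862794037946 0.31117432154431435 0.1658745265783157 yaw -7.045256426510571
 origin [ 0.53110402 -0.03728974] ex [ 0.99244958 -0.12265329]
   saddle [0.5389 0.0317 0.034 ] jig [-0.0007  0.0694]
   knobtop [ 0.4889 -0.055   0.079 ] jig [-0.0397 -0.0228]
   handtop [ 0.5719 -0.0654  0.086 ] jig [ 0.044  -0.0229]
   rptr [ 0.5077 -0.0578  0.035 ] jig [-0.0207 -0.0232]
top brown [371.17948718 220.85897436] [366 209  23  19  78]
top brown [333.182926
[... 1685 characters left out ...]
284.61538462 246.        ] [282 240   6  13  13]
side dark [324.67479675 256.56910569] [319 247  13  18 123]
side dark [292.6375 265.5875] [288 255  11  17  80]
side dark [380.70588235 270.5       ] [378 268   7   6  34]
side dark [385.61538462 276.61538462] [384 275   4   4  13]
side dark [296.88888889 278.5       ] [293 277   8   6  18]
side dark [377.5177305  287.84397163] [365 276  28  22 282]
side dark [378.11538462 280.76923077] [375 279   7   5  26]
side dark [348.96969697 287.93939394] [346 285   6   8  33]
side dark [334.12745098 293.75490196] [328 287  15  18 102]
side dark [272.45378151 313.00840336] [263 307  19  11 119]
side dark [348.36956522 308.7173913 ] [343 306  11   7  46]
```

```bash
cat >> h.py <<'E'
th=np.radians(6.83); EY=np.array([np.sin(th),np.cos(th),0]); EX=np.array([EY[1],-EY[0],0])
Q=[np.sin(th/2),np.cos(th/2),0,0]
KNOB=np.array([.4893,-.0562,0]); HAND=np.array([.574,-.0672,0])
E
python3 - <<'E'
from h import *
from workcell import manip,kin,camera,sensors as S
Z=np.array([0,0,1.])
print(kin.solve_ik(KNOB+.066*Z,Q),S.get_clock())
manip.reach((KNOB+.17*Z).tolist(),Q); print(S.get_clock(),S.get_joint_positions())
manip.move_linear((KNOB+.066*Z).tolist()); print(S.get_position(),S.get_ft_force(),S.get_clock())
for n in("top","side"):
    c=camera(n); np.savez(n+"1.npz",**c); cv2.imwrite(f"pics/{n}1.png",cv2.resize(c["color"][180:350,230:410],None,fx=3.5,fy=3.5,interpolation=cv2.INTER_CUBIC))
E
```

```text
[-0.46957527  0.4582523   0.55456524  2.18225521 -0.42229139  0.60452063
  1.84317903] 0.1
2.7833 [-0.66134493  0.29064296  0.76238841  2.12195447 -0.27278922  0.82531025
  1.71975813]
[ 0.48968971 -0.0563608   0.06656388] [-0.35395525  0.3480337  -0.04835321] 3.625
```

View pics/side1.png

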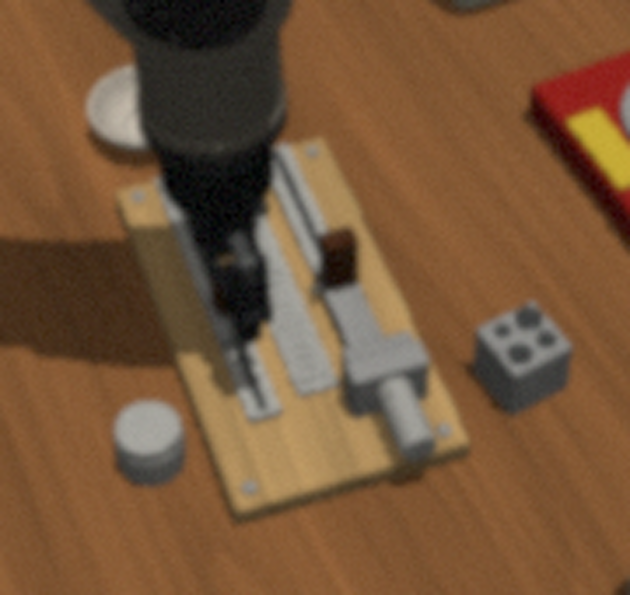

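View pics/top1.png

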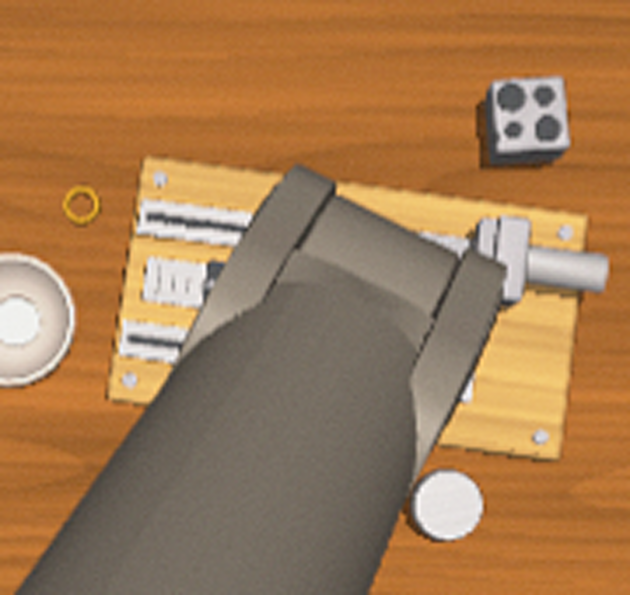

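The side view shows the fingers straddling the knob at about (235,285), with no contact force. I'll grip it and slide.

Run:
```python
from h import *
from workcell import manip,camera,sensors as S
Z=np.array([0,0,1.])
manip.gripper_close(squeeze=20); print(S.get_opening(),S.get_position(),S.get_ft_force())
p=np.array(S.get_position()); p[2]=.066
manip.move_linear((p+.0932*EY).tolist(),vel=.06); manip.dwell(.2)
print(S.get_position(),S.get_ft_force(),S.get_opening())
manip.gripper_open(); print(S.get_ft_force())
q=p+.0932*EY; q[2]=.20
manip.move_linear(q.tolist(),vel=.2)
q2=q.copy(); q2[:2]=.46,.28; q2[2]=.3
manip.move_linear(q2.tolist(),vel=.35)
for n in("top","side"):
    c=camera(n); np.savez(n+"2.npz",**c); cv2.imwrite(f"pics/{n}2.png",cv2.resize(c["color"][200:330,240:400],None,fx=5,fy=4.6,interpolation=cv2.INTER_CUBIC))
print(S.get_clock())
```

```text
0.0211231770808205 [ 0.48937177 -0.05621756  0.06613891] [-1.09723972 -0.01502951  5.71475752]
[0.5002182  0.03646711 0.06610342] [-3.04213663  0.69850741  6.85814157] 0.02124302203829824
[-0.34695116 -0.4020731  -0.79963511]
8.6917
```

View pics/side2.png

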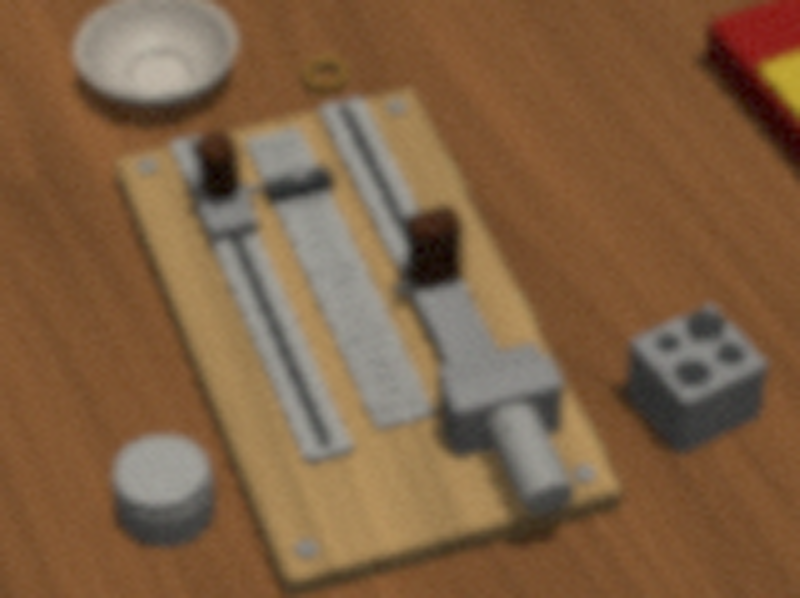

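View pics/top2.png

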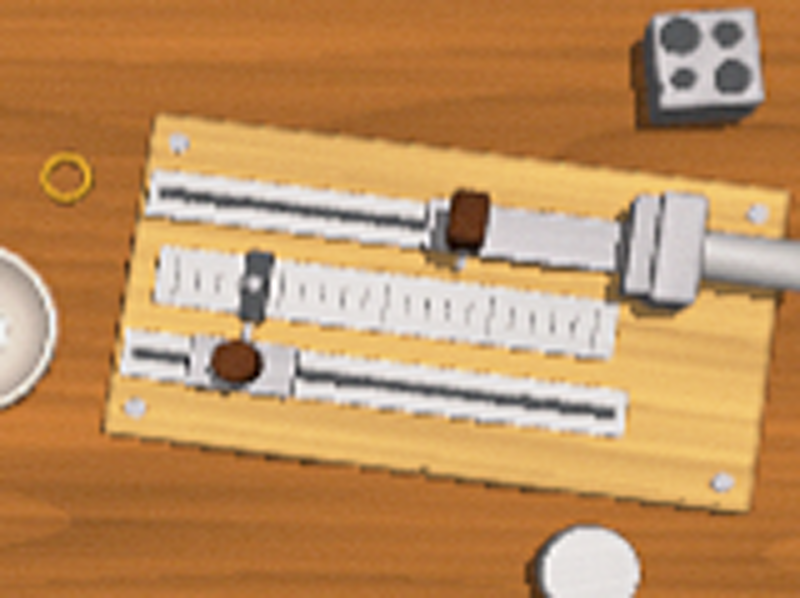

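Run:
```python
from h import *
def un(p): return (np.array(p,float)+.5)/[5,4.6]-.5+np.array([240,200])
for n,sad,ptr,hp in(("top",(256,287),(248,325),(458,262)),("side",(298,181),(258,187),None)):
    c=np.load(n+"2.npz"); s=ray(c,[un(sad)],.034)[0]; p=ray(c,[un(ptr)],.035)[0]
    print(n,"saddle",s,"rest rel",(p-s)@EY,(p-s)@EX)
    if hp: h=ray(c,[un(hp)],.035)[0]; print("jaw rel",(h-s)@EY)
    im=c["color"].astype(int);b,g,r=im[...,0],im[...,1],im[...,2]
    m=np.zeros(r.shape,bool)
    q=un(sad).astype(int); m[q[1]-10:q[1]+11,q[0]-10:q[0]+11]=True
    for ce,st in comps(m&(abs(r-b)<30)&(r<110),15): 
        w=ray(c,[ce],.032)[0]; print(" dark",ce,st,w,"ptr rel",(p-w)@EY)
```

```text
top saddle [0.5403442  0.03126947 0.034     ] rest rel 0.0008032547044436401 -0.019860238001630753
jaw rel -0.09236126715903438
 dark [290.85483871 261.96774194] [288 255   7  15  62] [0.54062089 0.03129347 0.032     ] ptr rel 0.0007465184842860839
side saddle [0.5396744  0.03292527 0.034     ] rest rel 0.0018065632858714408 -0.021259118984524913
 dark [299.13235294 240.04411765] [293 237  13   7  68] [0.53860394 0.0311965  0.032     ] ptr rel 0.0036503642102157416
```

Run:
```python
from h import *
from workcell import manip,camera,sensors as S
Z=np.array([0,0,1.])
H=HAND-.001*EX
manip.move_linear((H+.18*Z).tolist(),attitude=Q,vel=.3)
manip.move_linear((H+.067*Z).tolist(),vel=.12); print(S.get_position(),S.get_ft_force())
manip.gripper_close(squeeze=80); print(S.get_opening(),S.get_position(),S.get_ft_force())
p=np.array(S.get_position()); print("y'",p@EY)
p[2]=.067
manip.move_linear((p+(.0947-p@EY)*EY).tolist(),vel=.05); manip.dwell(.3)
p=np.array(S.get_position()); print(p,p@EY,S.get_ft_force(),S.get_opening(),S.get_clock())
for n in("top","side"):
    c=camera(n); np.savez(n+"3.npz",**c); cv2.imwrite(f"pics/{n}3.png",cv2.resize(c["color"][200:330,240:400],None,fx=5,fy=4.6,interpolation=cv2.INTER_CUBIC))
```

```text
[ 0.57343445 -0.06716307  0.0676358 ] [-0.11448363 -0.26337947 -0.39588262]
0.01740371567127094 [ 0.57301788 -0.06746885  0.06726346] [-2.27281967 -2.09329141  6.06802225]
y' 0.00115545366739112
[0.5836655  0.02331655 0.06726573] 0.09256283498782766 [ -5.69564024 -10.69002745   8.92358748] 0.016977837404892483 14.1583
```

View pics/side3.png

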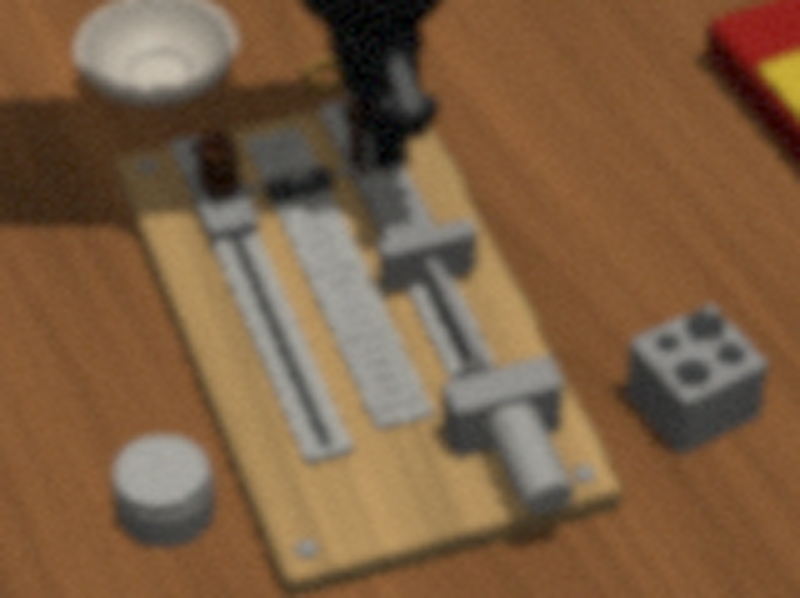

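View pics/top3.png

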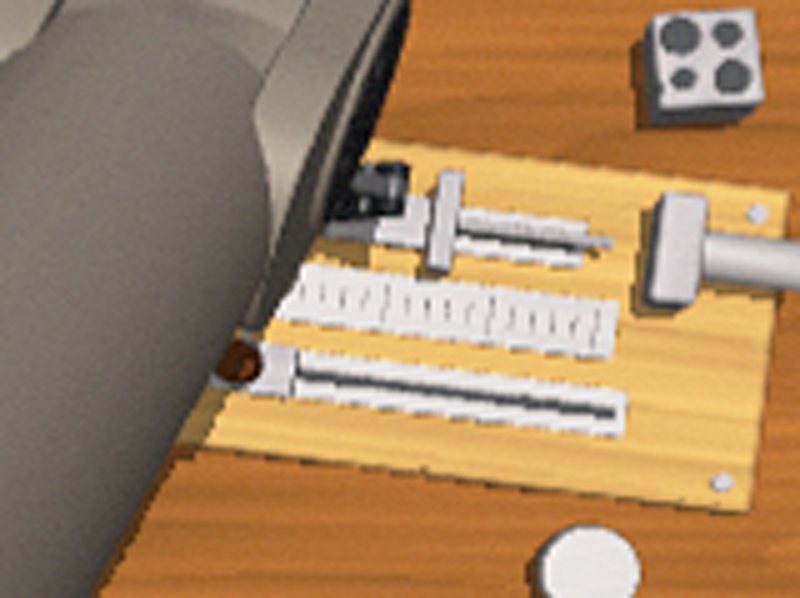

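Run:
```python
from h import *
def un(p): return (np.array(p,float)+.5)/[5,4.6]-.5+np.array([240,200])
sy={"top":.0954,"side":.0961}
for n,P in(("top",(450,220)),("side",(427,237))):
    c=np.load(n+"3.npz"); T=c["extrinsics"]
    w=ray(c,[un(P)],.061)[0]; s=ray(c,[un((256,287) if n=="top" else (298,181))],.034)[0]
    print(n,w,"handle rel saddle",(w-s)@EY+.081)
a=cv2.imread("pics/side3.png")
for n,(x0,y0,x1,y1) in(("top",(300,225,370,265)),("side",(285,225,345,265))):
    im=np.load(n+"3.npz")["color"][y0:y1,x0:x1]; im=cv2.convertScaleAbs(im,alpha=1.5)
    cv2.imwrite(f"pics/{n}3z.png",cv2.resize(im,None,fx=11,fy=11,interpolation=cv2.INTER_CUBIC))
```

```text
top [ 0.57292101 -0.05913171  0.061     ] handle rel saddle -0.004885481589804702
side [ 0.57182868 -0.05581737  0.061     ] handle rel saddle -0.003288953878904405
```

View pics/side3z.png

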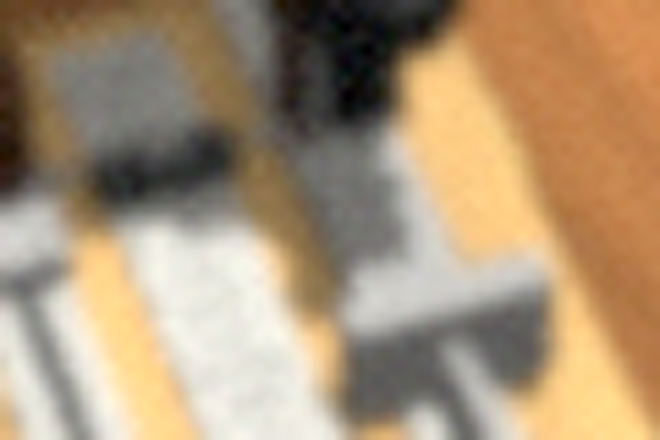

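View pics/top3z.png

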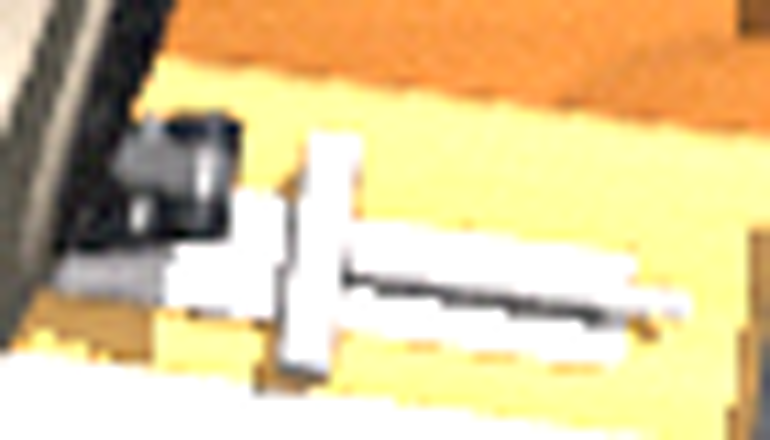

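Run:
```python
from h import *
from workcell import manip,camera,sensors as S
def un(p): return (np.array(p,float)+.5)/[5,4.6]-.5+np.array([240,200])
a=ray(np.load("top2.npz"),[un((641,248))],.061)[0];b=ray(np.load("top3.npz"),[un((450,220))],.061)[0]
print("plate travel before",(b-a)@EY)
p=np.array(S.get_position())
cmd=p+(.0947+.0025-p@EY)*EY; cmd[2]=.067
manip.move_linear(cmd.tolist(),vel=.02); manip.dwell(.6)
p=np.array(S.get_position()); print(p,p@EY,S.get_ft_force(),S.get_opening(),S.get_clock())
for n in("top","side"):
    c=camera(n); np.savez(n+"4.npz",**c); cv2.imwrite(f"pics/{n}4.png",cv2.resize(c["color"][200:330,240:400],None,fx=5,fy=4.6,interpolation=cv2.INTER_CUBIC))
```

```text
plate travel before 0.08878647791411494
[0.58393371 0.02574194 0.06726069] 0.09500291660798513 [ -3.61704678 -10.42850497   8.65348948] 0.016914962980668264 15.1333
```

View pics/side4.png

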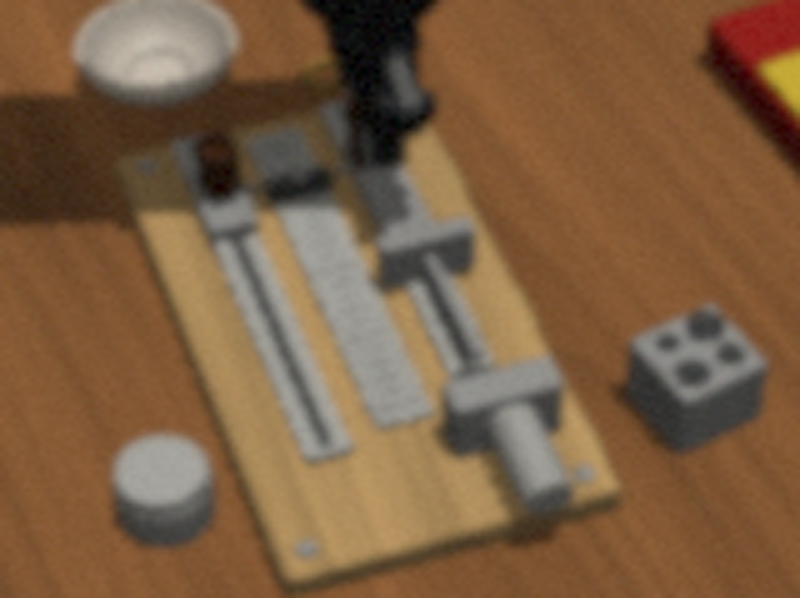

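View pics/top4.png

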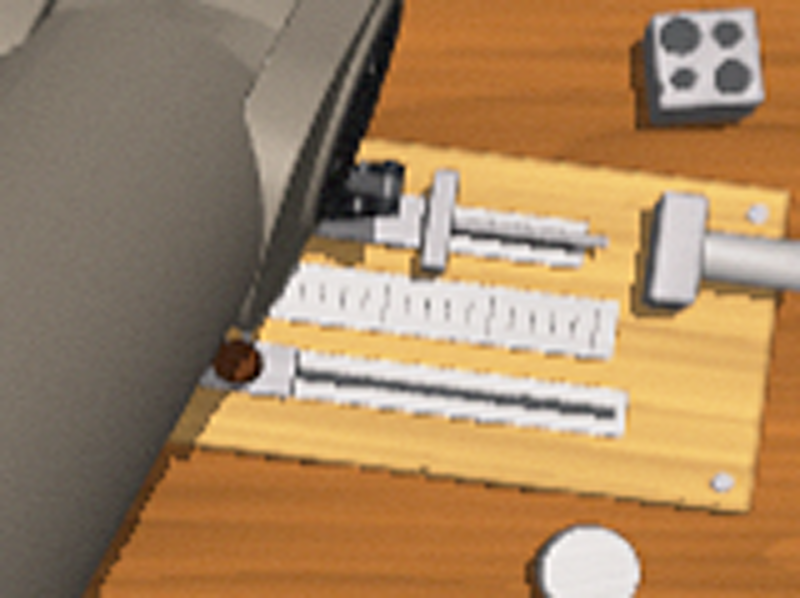

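Run:
```python
from h import *
from workcell import manip,camera,workorder,sensors as S
def un(p): return (np.array(p,float)+.5)/[5,4.6]-.5+np.array([240,200])
p=np.array(S.get_position())
cmd=p+(.0947+.0034-p@EY)*EY; cmd[2]=.067
manip.move_linear(cmd.tolist(),vel=.02); manip.dwell(1.0)
p=np.array(S.get_position()); print(p,p@EY,S.get_ft_force(),S.get_opening(),np.abs(S.get_joint_velocities()).max(),S.get_clock())
# image shift of jaw plate / rest knob vs picture 4 and 2
def shift(a,b,box):
    x0,y0,x1,y1=box
    A,B=[cv2.cvtColor(i,cv2.COLOR_BGR2GRAY) for i in(a,b)]
    r=cv2.matchTemplate(B[y0-6:y1+6,x0-6:x1+6],A[y0:y1,x0:x1],cv2.TM_CCOEFF_NORMED); _,v,_,l=cv2.minMaxLoc(r); return l[0]-6,l[1]-6,v
c=camera("side"); t=camera("top")
print("rest knob/plate side",shift(np.load("side2.npz")["color"],c["color"],(274,225,294,252)))
cv2.imwrite("pics/top5.png",cv2.resize(t["color"][200:330,240:400],None,fx=5,fy=4.6,interpolation=cv2.INTER_CUBIC))
cv2.imwrite("pics/side5.png",cv2.resize(c["color"][200:330,240:400],None,fx=5,fy=4.6,interpolation=cv2.INTER_CUBIC))
# jaw plate top: bright strip centroid in side/top by threshold
for n,k,(x0,y0,x1,y1) in(("top",t,(323,236,333,246)),):
    g=cv2.cvtColor(k["color"],cv2.COLOR_BGR2HSV); m=np.zeros(g.shape[:2],bool); m[y0:y1,x0:x1]=True
    for ce,st in comps(m&(g[...,1]<40)&(g[...,2]>120),8): 
        w=ray(k,[ce],.061)[0]; s=ray(k,[un((256,287))],.034)[0]; print(n,ce,st,"handle rel",(w-s)@EY+.081)
```

```text
[0.58405586 0.02665215 0.06728241] 0.0959211916706128 [ -3.18437151 -10.99836914   7.1305007 ] 0.017592195095142104 0.001973970752693554 16.4833
rest knob/plate side (0, 0, 0.7376205921173096)
top [328.17391304 241.41304348] [325 237   8   9  46] handle rel 0.0002551370146894605
```

View pics/top5.png

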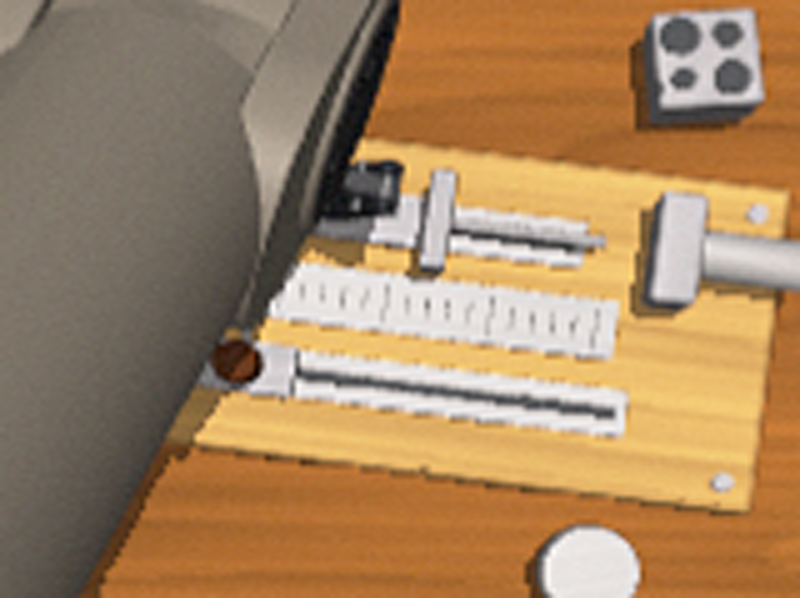

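View pics/side5.png

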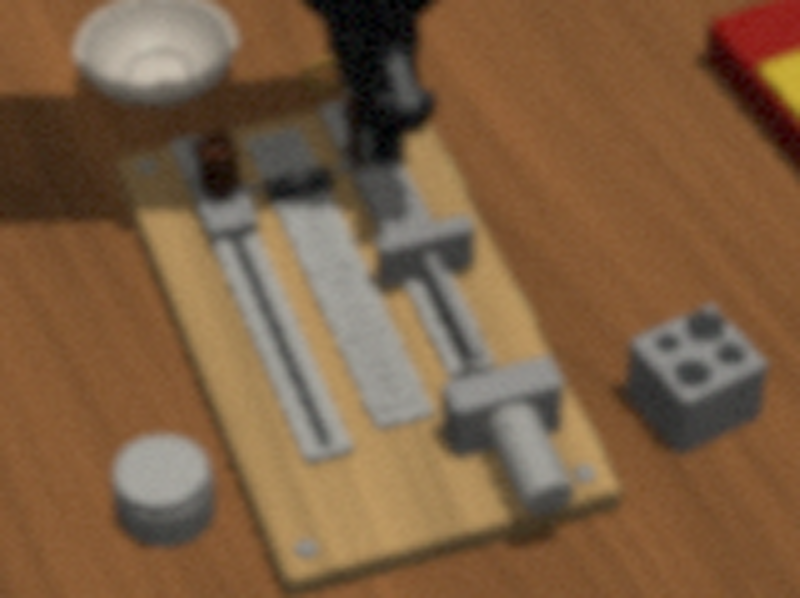

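The top view shows the jaw plate at (441,220) and the rest knob unmoved at (237,361). The side view shows the plate top at (427,233). The gripper is holding the jaw steadily, and every estimate puts both pointers within about ±2 mm of the saddle centre.

Run:
```python
from workcell import workorder,sensors as S
workorder.finish_job(); print(S.get_position(),S.get_ft_force())
```

```text
the job is handed in; nothing more can be done
the job is handed in; nothing more can be done
```

I slid the work rest to the saddle and released it. I then pulled the spring jaw open to the saddle by its handle and handed the job in at about 16.5 s, with the gripper still holding the jaw. No verdict was reported.

**Work rest:** its pointer measured +0.8 mm from the saddle centre in the top view and +1.8 mm in the side view. A rougher blob measure in the side view gave +3.7 mm, which I put down to the saddle's front face being included. The rest had not moved in the later pictures. The image match there was only moderate (0.74), because the gripper's shadow had changed.

**Spring jaw:** the arm sagged about 2 mm under the spring, so I corrected in two small steps. The jaw's pointer was hidden by the gripper at the end, so I could not check it directly and inferred its position:
- The jaw plate in the top view gave about +0.3 mm.
- The gripper position gave about +1.2 mm.
- Earlier readings from the plate, picked by eye, sat 1 to 3 mm further towards −y. All of these are inside the ±6 mm allowed.

**Hold and surroundings:** the wrist reading was about 11 N against the spring and the arm was still. The dish, tin and dapping block look unmoved in the last pictures. I did not recheck the ring blank, hammer, screwdriver, jar and brush at the end, but the arm did not work near them, apart from passing above the ring blank.

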